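# Gather the loose amplifier knobs in the tote's spout corner over the cup

### The arm

A 6-joint arm with a two-finger parallel gripper is mounted at the origin on the work surface. World frame = base frame: x ahead of the robot, y to its left, z up, the work surface at z = 0. Lengths are in m, angles in rad, forces in N, time in s.
With the tool pointing down it reaches from about 0.35 to 0.775 m from the base axis. Payload 7.3 kg.
Tool frame: the origin (TCP) lies on the centre line of the jaws, within the pads' length; the fingertips stand 17 mm ahead of it and the grasp point (between the pads) lies 2 mm behind it (robot.tcp_to_tips is the distance from the TCP to the fingertips, in m); z points along the fingers, y is the line along which they close (so a half turn about z gives the same grasp; the last joint's range is limited). The gripper opens to 92 mm and grips with 3 to 60 N. Pads are 19 mm wide; open, the fingers measure 130 mm over their backs; the gripper's body (75 mm by 190 mm) begins 47 mm behind the grasp point.
Start: joints at [-1.27, 0.342, 1.524, -0, 1.275, -0.146], TCP at [0.227, -0.473, 0.244] pointing down, gripper open.
Joint ranges: [-2.53, 2.53], [-0.77, 2.02], [0.04, 2.7], [-1, 4.14], [0.28, 2.66], [-3.11, 3.11]. Speed limits (rad/s): [2.57, 2.57, 3.14, 3.14, 3.14, 3.14].

### API

Orientations are given as [roll, pitch, yaw] about the fixed x, y, z axes, in that order (R = Rz(yaw) Ry(pitch) Rx(roll)).
In Python, from cell import robot gives the robot as it stands. The module is installed in compiled form; this text tells all that it offers.
- The arm moves only by the tool carry_out, never from a script. Its argument "commands" is a list of rows, each a list of 3 entries, a list of its own where there are three numbers: the shift along the tool's x, y, z in m, then the turn about the tool's z in rad, then the opening, from 0 (shut) to 1 (fully open). In form: [[[dx, dy, dz], yaw, claw], ...]. A call has 1 to 20 rows; each row shifts and turns the commanded pose from where the row before left it, along the tool's axes as they then stand; what a row does not reach is not made up. A row lasts 1/8 s, in which the tool goes at most 62.5 mm and 10.7 degrees, less where a joint would pass 70% of its speed; a pose out of reach is approached as far as the arm can. A call is refused whole if a number of a shift passes 0.0625 or a number of a turn 0.188, either way. A call with a gripper value outside its range is refused whole. The fingers move at their own pace and stop on an object; "newtons" is the grip in N (left out, the last holds). Time passes only in rows, so rows that do not move let the fingers close. It gives the time, the measured TCP pose, the force, the opening and the grip force at its end, in the units of the state.
- robot.observe(): the state, without advancing time (a new reading comes with each control period).
- robot.read_camera(name): name is "scene" or "side" or "wrist"; returns a dict with "pixels" (420x560x3 uint8, red, green, blue), "fx", "fy", "cx", "cy" (pixels), "view" (4x4, takes a point from world to camera coordinates); the wrist camera has in their place "T_tool_cam" (4x4, takes a point from camera to tool coordinates, whose origin is the TCP and whose axes are the flange's). Camera axes: x right, y up, looking along -z (the intrinsics and any distortion apply to the point x, -y, -z); pixel columns grow to the right and rows downward; lengths in m; the calibration is good to about 2 mm. A picture is of the moment at which its call begins: read the wrist's pose just before it. There is no depth.
- robot.hand_in(): hands the job in; it is judged then, once.
Trained networks look in a picture, given as the dict that the camera call returned (one of the last four; its "shot" number tells which), for a name from the list of things; names that differ only in an ending like _2 or _b are one class to them, and where a whole thing is asked for, a point or a joint stands for the part that bears it (a point fixed in the world has none). Each returns a list of dicts, best first, with "p" (0 to 1); they miss things now and then, are a little off and sometimes report something else, mostly with a low value. They report only what shows in the picture. A call takes as long as a camera call. They do not tell look-alikes from the thing itself.
- robot.find_in(picture, name): "at" ([column, row] in pixels, amid what is visible of it).
- robot.tip_of(picture, name): "at" ([column, row] in pixels: a listed point, or the origin of a listed thing).
The state is a dict: "time": time; "qpos": joint angles; "qvel": joint speeds; "joint_efforts": joint torques, N m; "tool_pos": TCP position; "tool_rot": TCP orientation; "contact_force": force on the tool from outside, world axes, zero at the start; "torque": the same for the moment, N m; "opening": finger opening in m; "grip_force": force on a finger pad.
Only numpy, scipy, OpenCV 4.12 (cv2) and the standard library are available. Lean on these libraries where they do the work, as an engineer would, in place of code of your own. Each camera call takes 0.05 s, during which the arm holds its last target. There are 200 camera calls.

### The job

The steel cup for cleaning the amplifier knobs has toppled over: stand it upright on the dark bench mat and let go of it. Then take the blue tote by its rim, tilt it until all four loose knobs have slid together into its spout corner, and finish still holding it tilted like that in the air, the spout's lip close above the cup's open mouth and nothing touching the cup, without tipping the knobs out, since I want to count them before they go in. Leave the other things on the bench where they are.

Things in the scene. Friction and masses are not known exactly. Their poses are not given: they have to be found in the camera images.
- tote: Blue open plastic tote, about 160 g, flat on the mat at the start. Walls outside 150 (its x) x 116 (its y) x 50 mm (z up), walls and floor 4 mm thick; origin: centre of its underside. Its +x, +y corner is cut off at 45 degrees, 32 mm along each side: the spout, a low lip 30 mm high without rim. Knobs slide on it at a friction near 0.18: about 30 degrees towards the spout gathers them in 1 to 2 s.
- tote_rim_long (a point): Middle of the rim's long side opposite the spout, half way up the rim, at 0, -59, 42 mm in the tote's frame. The rolled rim round the top is 10 mm thick and 16 mm high (34 to 50 mm above the underside), 6 mm of it outside the wall; any straight stretch is good to grip.
- tote_rim_short (a point): Middle of the rim's short side opposite the spout, half way up the rim, at -76, 0, 42 mm in the tote's frame; same section.
- tote_spout (a point): Middle of the spout's lip: top of the low wall on its outer face, at 59, 42, 30 mm in the tote's frame. The spout faces the tote's (+1, +1, 0) direction.
- tote_corner (a point): Inner foot of the spout's wall, on the tote's inner floor, at 56.2, 39.2, 4 mm in the tote's frame: where the knobs shall gather.
- knob1: Round aluminium control knob of an amplifier, 18 mm across, 13 mm high, 12 g, lying loose on the tote's floor. Origin: centre of its underside, z up through its cap.
- knob2: Round aluminium control knob of an amplifier, 18 mm across, 13 mm high, 12 g, lying loose on the tote's floor. Origin: centre of its underside, z up through its cap.
- knob3: Round aluminium control knob of an amplifier, 18 mm across, 13 mm high, 12 g, lying loose on the tote's floor. Origin: centre of its underside, z up through its cap.
- knob4: Round aluminium control knob of an amplifier, 18 mm across, 13 mm high, 12 g, lying loose on the tote's floor. Origin: centre of its underside, z up through its cap.
- cup: Round straight stainless cup, 60 mm outside, 74 mm high, wall 3 mm, about 110 g, open at the top. Origin: centre of the outside of its base; its z axis runs from the base to the open mouth. At the start it lies toppled on its side on the mat (z axis level).
- cup_rim (a point): Centre of the cup's mouth, 74 mm from its base along its z axis; the mouth is 54 mm wide inside.
- mat: Thin dark grey bench mat, 420 (x) x 660 (y) x 3 mm, fixed. Origin: centre of its underside, on the bench top; its upper face is 3 mm above the bench.
- phone: Black phone lying face up on the far part of the mat, 72 x 150 x 8 mm, loose bystander. Origin: centre of its underside.
- tweezers: Steel tweezers lying on the mat between tote and cup, 118 x 12 x 7 mm, long along its x, loose bystander. Origin: centre of its underside.
- screwdriver: Small red screwdriver lying on the near edge of the mat, 169 mm long along its x, 13 mm thick, loose bystander. Origin: near its middle, at its underside.
- tape: Yellow roll of tape lying flat left of the mat, 90 mm across, 24 mm high, loose bystander. Origin: centre of its underside.
- bottle: White solvent bottle with a blue cap standing left of the mat, 52 mm across, 115 mm high, loose bystander. Origin: centre of its base.
- meter: Yellow multimeter lying right of the mat, 175 x 84 mm, 46 mm high at its switch, loose bystander. Origin: centre of its underside.
There are look-alikes about, which are no part of the job. Leave any green look-alike of the tote alone. There is more than one size of the cup; the job needs the smaller.

How it is judged:
On the way, in this order (a step that is already met when the one before it is completed fails the run):
1. the cup stands upright on the mat, let go, while the tote still stands on the mat (angle between cup's own z axis and vertical below 0.08 rad and height (world z) of cup between -0.002 and 0.008 m and x of cup in the frame of mat between -0.2 and 0.2 m and y of cup in the frame of mat between -0.32 and 0.32 m and contact force between the fingers and cup below 0.2 N and height (world z) of tote below 0.02 m), for 0.3 s.
2. the tote is lifted off the mat in the gripper (height (world z) of tote above 0.03 m and contact force between the fingers and tote above 2 N), for 0.2 s.
At the end, for the whole second after the job is handed in: Cup upright on the mat (0.08 rad), let go. Gripper holds the tote still in the air, off the cup, tilted 0.26 to 1.05 rad; the four knobs rest in it, each centre within 60 mm of the spout's inner foot; mid lip within 30 mm of the cup's axis, 5 to 120 mm above its rim (angle between cup's own z axis and vertical below 0.08 rad and height (world z) of cup between -0.002 and 0.008 m and x of cup in the frame of mat between -0.2 and 0.2 m and y of cup in the frame of mat between -0.32 and 0.32 m and linear speed of cup below 0.02 m/s and contact force between each of the fingers, tote and cup below 0.2 N and contact force between the fingers and tote above 2 N and angle between tote's own z axis and vertical between 0.26 and 1.05 rad and linear speed of each of tote, knob1, knob2, knob3, knob4 below 0.03 m/s and horizontal distance between tote_spout and cup_rim below 0.03 m and z of tote_spout in the frame of cup between 0.079 and 0.194 m and distance between each of knob1, knob2, knob3, knob4 and tote_corner below 0.06 m and z of knob1 in the frame of tote between 0 and 0.04 m and z of knob2 in the frame of tote between 0 and 0.04 m and z of knob3 in the frame of tote between 0 and 0.04 m and z of knob4 in the frame of tote between 0 and 0.04 m); the arm keeps its last pose, push and grip.
It fails at once if one of the other loose things (phone, tweezers, screwdriver, tape, bottle, multimeter) is pushed more than 25 mm from its place (distance of any of phone, tweezers, screwdriver, tape, bottle, meter from where it was at the start of the episode above 0.025 m).
It fails at once if a knob falls out of the tote (distance between any of knob1, knob2, knob3, knob4 and tote_corner above 0.2 m).
It also fails if it takes over 64 s, if anything falls off the work surface, if the arm or the gripper's body presses on something with over 40 N, if the wrist force passes 120 N, or if a joint passes its speed limit or range.

## Working session

There is one attempt and no reset: what is moved stays moved. The work goes in short steps, Python scripts to look and compute and a tool call to move; the robot and the scene stay as the last step left them, time stands still between calls to the robot, and variables do not carry over. Pictures are saved under pics/ and viewed, at most 10 in all, crops included, and the job is handed in when it is done.

Besides the shell and the picture viewer there is one more tool, called after "Request:" as a command line: name --argument value ..., lists and objects as JSON in quotes. carry_out: Moves the arm, as the interface text tells. Its arguments: {"type":"object","properties":{"commands":{"type":"array"},"newtons":{"type":"number"}},"required":["commands"]}

```bash
mkdir -p pics; cat > h.py <<'E'
import numpy as np, cv2
from cell import robot
def save(pic,n): cv2.imwrite(f'pics/{n}.png',pic['pixels'][:,:,::-1])
def ray(pic,uv):
    V=np.array(pic['view']);d=np.array([(uv[0]-pic['cx'])/pic['fx'],-(uv[1]-pic['cy'])/pic['fy'],-1.])
    R=V[:3,:3];return -R.T@V[:3,3],R.T@d
def onz(pic,uv,z):
    o,d=ray(pic,uv);return o+d*(z-o[2])/d[2]
def proj(pic,p):
    c=np.array(pic['view'])@np.r_[p,1];return np.array([pic['cx']-pic['fx']*c[0]/c[2],pic['cy']+pic['fy']*c[1]/c[2]])
def tri(p1,u1,p2,u2):
    A=[];b=[]
    M=np.zeros((3,3));v=np.zeros(3)
    for p,u in((p1,u1),(p2,u2)):
        o,d=ray(p,u);d/=np.linalg.norm(d);P=np.eye(3)-np.outer(d,d);M+=P;v+=P@o
    return np.linalg.solve(M,v)
E
python3 - <<'E'
from h import *
np.set_printoptions(precision=3,suppress=True)
a=robot.read_camera('scene');b=robot.read_camera('side')
save(a,'scene');save(b,'side')
print([k for k in a if k!='pixels'],a['fx'])
for n,p in(('a',a),('b',b)):
  for t in('tote','tote_spout','tote_rim_long','tote_rim_short','tote_corner','cup','cup_rim','knob1','tweezers','screwdriver','phone'):
    print(n,t,[(np.round(x['at']),round(x['p'],2)) for x in robot.tip_of(p,t)[:5]])
s=robot.observe();print(s['tool_rot'])
E
```

```text
['fx', 'fy', 'cx', 'cy', 'view', 'shot'] 381.0897636301172
a tote [(array([109., 282.]), 0.77), (array([274., 256.]), 0.73), (array([253., 277.]), 0.64)]
a tote_spout [(array([274., 254.]), 0.85), (array([124., 285.]), 0.63), (array([322., 156.]), 0.21)]
a tote_rim_long [(array([ 79., 278.]), 0.96), (array([245., 283.]), 0.66)]
a tote_rim_short [(array([101., 249.]), 0.66), (array([220., 268.]), 0.65), (array([338., 190.]), 0.4)]
a tote_corner [(array([278., 263.]), 0.97), (array([128., 293.]), 0.56)]
a cup [(array([296., 212.]), 0.71), (array([341., 191.]), 0.64)]
a cup_rim [(array([352., 185.]), 0.96), (array([278., 195.]), 0.77)]
a knob1 [(array([242., 274.]), 0.52), (array([230., 266.]), 0.45)]
a tweezers [(array([309., 243.]), 0.62)]
a screwdriver []
a phone [(array([355., 258.]), 0.63)]
b tote [(array([293., 180.]), 0.72)]
b tote_spout [(array([273., 181.]), 0.66)]
b tote_rim_long [(array([295., 153.]), 0.78), (array([436., 157.]), 0.77), (array([128., 315.]), 0.75)]
b tote_rim_short [(array([434., 180.]), 0.91), (array([301., 181.]), 0.75), (array([320., 170.]), 0.58), (array([199., 199.]), 0.33)]
b tote_corner [(array([273., 188.]), 0.58)]
b cup [(array([198., 261.]), 0.89), (array([251., 228.]), 0.86)]
b cup_rim [(array([278., 252.]), 0.74), (array([128., 317.]), 0.73)]
b knob1 [(array([315., 172.]), 0.54), (array([283., 167.]), 0.42), (array([296., 179.]), 0.35)]
b tweezers [(array([242., 212.]), 0.65)]
b screwdriver [(array([321., 223.]), 0.6)]
b phone [(array([199., 196.]), 0.97), (array([245., 211.]), 0.59)]
[3.142 0.    0.447]
```

View pics/scene.png

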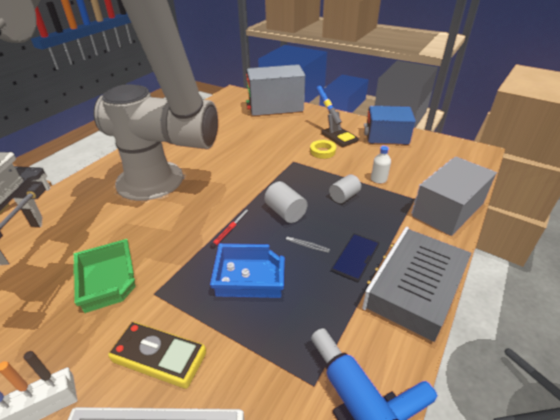

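View pics/side.png

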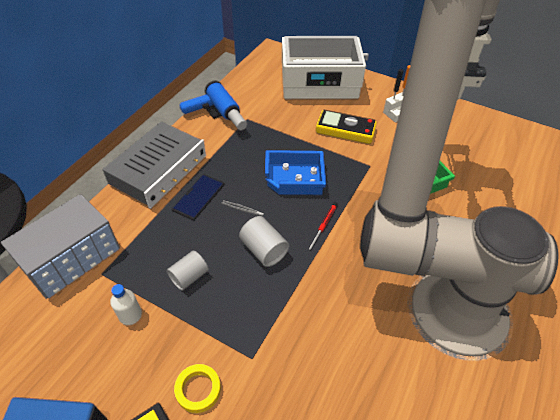

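```bash
python3 - <<'E'
from h import *
a=cv2.imread('pics/scene.png');b=cv2.imread('pics/side.png')
def c(i,u,v,w,h): return cv2.resize(i[v:v+h,u:u+w],(400,300),interpolation=cv2.INTER_CUBIC)
o=np.vstack([np.hstack([c(a,315,165,68,51),c(b,154,245,68,51)]),np.hstack([c(a,200,232,100,75),c(b,250,137,100,75)])])
cv2.imwrite('pics/crop.png',o)
E
```

```text
(no output)
```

View pics/crop.png

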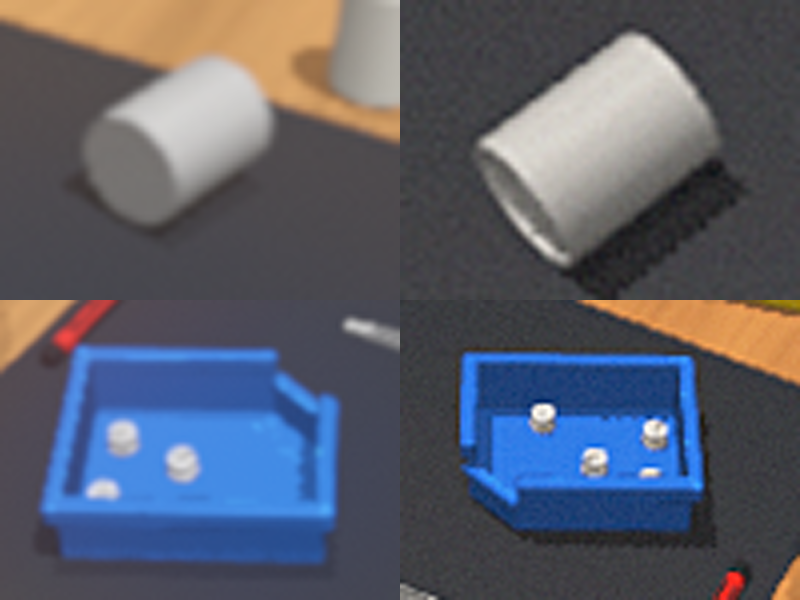

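```bash
cat > p.py <<'E'
from h import *
from scipy.optimize import least_squares
np.set_printoptions(precision=3,suppress=True)
a=robot.read_camera('scene');b=robot.read_camera('side')
M=np.array([[-81,64],[-81,-64],[81,-64],[81,26],[43,64]])/1000
A=np.array([[218.75,243.75],[210.5,281.5],[283.75,283.3],[284.5,256.5],[268.75,244]])
B=np.array([[325.75,184.5],[323.75,151.25],[265.5,150.75],[265.5,174],[278.75,184]])
def pts(q):
    c,s=np.cos(q[2]),np.sin(q[2]);return np.c_[M@np.array([[c,s],[-s,c]])+q[:2],np.full(5,.053)]
def f(q):
    P=pts(q);return np.r_[[proj(a,p) for p in P]-A,[proj(b,p) for p in P]-B].ravel()
for y0 in(0,1.57,3.1,-1.57):
    r=least_squares(f,[.5,0,y0])
    print('tote',r.x,r.cost)
print(r.fun.reshape(-1,2).round(1).tolist())
for n,p,ba,mo in(('scene',a,(337.1,193.9),(354.4,182.9)),('side',b,(200.8,260.6),(175.8,279.9))):
    B_,M_=onz(p,ba,.033),onz(p,mo,.033);print(n,B_,M_,np.linalg.norm(M_-B_),np.arctan2(*(M_-B_)[1::-1]))
print('tri',tri(a,(337.1,193.9),b,(200.8,260.6)),tri(a,(354.4,182.9),b,(175.8,279.9)))
for n,z,ua,ub in(('tweez end1',.006,(286,238),(222,203)),('end2',.006,(329,249),(262,215)),('bigcup c',.04,(287,202),(264,240)),('bottle',0.03,(380,172),(127,315)),('drv tip',.006,(247,212),(312,247)),('drv end',.006,(216,241),(334,207)),('matcorner',.003,(295,164),(252,357)),('mc2',.003,(413,203),(106,272)),('mc3',.003,(162,293),(369,166)),('phone',.008,(355,257),(199,197))):
    print(n,onz(a,ua,z),onz(b,ub,z))
E
python3 p.py
```

```text
tote [ 0.517 -0.169  0.507] 6.4472135863179485
tote [ 0.517 -0.169  0.507] 6.447213586318413
tote [ 0.517 -0.169  0.507] 6.447213586318237
tote [ 0.517 -0.169  0.507] 6.4472135863187425
[[0.1, -1.4], [-0.7, 1.6], [-0.7, 1.3], [-0.4, -1.8], [0.2, -0.8], [0.0, 0.2], [-0.8, -0.1], [-0.2, -0.2], [-0.9, -0.3], [0.0, 0.2]]
scene [0.575 0.198 0.033] [0.597 0.274 0.033] 0.07952090579368545 1.28642181592818
side [0.572 0.196 0.033] [0.591 0.267 0.033] 0.07373945954287381 1.3090659643386466
tri [0.574 0.197 0.033] [0.595 0.269 0.034]
tweez end1 [ 0.525 -0.013  0.006] [0.642 0.005 0.006]
end2 [0.641 0.007 0.006] [ 0.528 -0.013  0.006]
bigcup c [0.472 0.084 0.04 ] [0.47  0.075 0.04 ]
bottle [0.643 0.373 0.03 ] [0.631 0.389 0.03 ]
drv tip [0.374 0.023 0.006] [0.369 0.014 0.006]
drv end [ 0.371 -0.117  0.006] [ 0.376 -0.132  0.006]
matcorner [0.368 0.318 0.003] [0.353 0.327 0.003]
mc2 [0.771 0.306 0.003] [0.764 0.32  0.003]
mc3 [ 0.367 -0.316  0.003] [ 0.354 -0.325  0.003]
phone [0.71  0.013 0.008] [0.707 0.019 0.008]
```

Candidates for the cup are the big cylinder at scene (287,202) / side (264,240) and the small one at scene (346,189) / side (188,270). I choose the small one: the crop shows its mouth towards +y and its measured length is 74 mm. For the tote, the blue one at scene (249,270) is the job and the green one at (104,275) is the look-alike.

```bash
cat > plan.py <<'E'
import sys
from h import *
def plan(p0,y0,p1,y1,n):
    """rows from pose to pose, tool down, linear"""
    dy=(y1-y0)/n;d=(np.array(p1)-p0)/n
    for i in range(n):
        y=y0+dy*i;print([[round(float(v),4) for v in (d[0]*np.cos(y)+d[1]*np.sin(y),d[0]*np.sin(y)-d[1]*np.cos(y),-d[2])],round(-dy,4)],end=' ')
    print()
def now():
    s=robot.observe();return np.array(s['tool_pos']),s['tool_rot'][2],s
E
python3 - <<'E'
from plan import *
p,y,s=now();plan(p,y,[.589,.250,.15],1.30,16)
g=lambda f:(.055*np.cos(f)-.029*np.sin(f),.055*np.sin(f)+.029*np.cos(f))
F=np.linspace(0,np.pi/2,11);P=np.array([g(f) for f in F]);print(np.diff(P,axis=0).round(4).tolist())
E
```

```text
[[0.0399, -0.031, 0.0059], np.float64(-0.0533)] [[0.0415, -0.0288, 0.0059], np.float64(-0.0533)] [[0.043, -0.0266, 0.0059], np.float64(-0.0533)] [[0.0444, -0.0242, 0.0059], np.float64(-0.0533)] [[0.0456, -0.0218, 0.0059], np.float64(-0.0533)] [[0.0467, -0.0194, 0.0059], np.float64(-0.0533)] [[0.0477, -0.0169, 0.0059], np.float64(-0.0533)] [[0.0485, -0.0143, 0.0059], np.float64(-0.0533)] [[0.0492, -0.0117, 0.0059], np.float64(-0.0533)] [[0.0497, -0.0091, 0.0059], np.float64(-0.0533)] [[0.0502, -0.0064, 0.0059], np.float64(-0.0533)] [[0.0504, -0.0037, 0.0059], np.float64(-0.0533)] [[0.0506, -0.001, 0.0059], np.float64(-0.0533)] [[0.0505, 0.0017, 0.0059], np.float64(-0.0533)] [[0.0504, 0.0044, 0.0059], np.float64(-0.0533)] [[0.0501, 0.0071, 0.0059], np.float64(-0.0533)] 
[[-0.0052, 0.0082], [-0.0064, 0.0073], [-0.0075, 0.0062], [-0.0084, 0.005], [-0.0091, 0.0036], [-0.0095, 0.0021], [-0.0097, 0.0006], [-0.0097, -0.0009], [-0.0095, -0.0024], [-0.009, -0.0039]]
```

Request:
carry_out --commands '[[[0.04,-0.031,0.006],-0.053,1],[[0.0415,-0.029,0.006],-0.053,1],[[0.043,-0.0265,0.006],-0.053,1],[[0.0445,-0.024,0.006],-0.053,1],[[0.0455,-0.022,0.006],-0.053,1],[[0.0465,-0.0195,0.006],-0.053,1],[[0.0475,-0.017,0.006],-0.053,1],[[0.0485,-0.0145,0.006],-0.053,1],[[0.049,-0.0115,0.006],-0.053,1],[[0.0495,-0.009,0.006],-0.053,1],[[0.05,-0.0065,0.006],-0.053,1],[[0.0505,-0.0035,0.006],-0.053,1],[[0.0505,-0.001,0.006],-0.053,1],[[0.0505,0.0015,0.006],-0.053,1],[[0.0505,0.0045,0.006],-0.053,1],[[0.05,0.007,0.006],-0.053,1],[[0,0,0],0,1]]' --newtons 5

```text
time: 3.42
tool_pos: [0.5903, 0.2516, 0.1462]
tool_rot: [-3.141, -0.0, 1.299]
contact_force: [-0.1, -0.7, 0.2]
opening: 0.0918
grip_force: 0.0
```

```bash
cat >> h.py <<'E'
from scipy.spatial.transform import Rotation as Ro
def wrist():
    s=robot.observe();p=robot.read_camera('wrist')
    T=np.eye(4);T[:3,:3]=Ro.from_euler('xyz',s['tool_rot']).as_matrix();T[:3,3]=s['tool_pos']
    p['view']=np.linalg.inv(T@np.array(p['T_tool_cam']));return p
E
python3 - <<'E'
from h import *
w=wrist();save(w,'w1')
c=[.574,.197];d=np.array([.267,.964]);n=np.array([-d[1],d[0]])
im=w['pixels'][:,:,::-1].copy()
for s in(0,.074):
  for e in(-.03,.03):
    u=proj(w,np.r_[c+d*s+n*e,.033]);cv2.circle(im,tuple(int(v) for v in u),3,(0,0,255),-1)
cv2.imwrite('pics/w1.png',im)
E
```

```text
(no output)
```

View pics/w1.png

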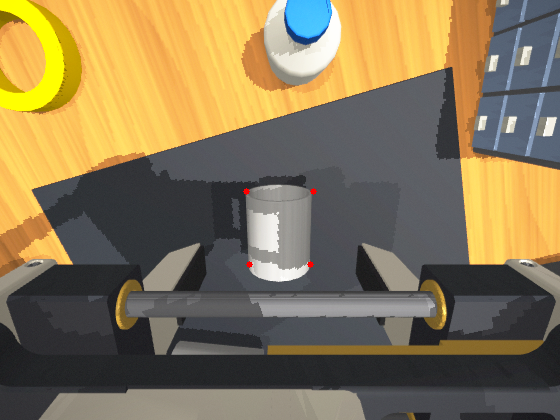

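The picture confirms the cup at columns 248–310, rows 185–278, with the mouth up-image. It matches the estimate.

Request:
carry_out --commands '[[[0,0,0.03],0,1],[[0,0,0.035],0,1],[[0,0,0.03],0,1],[[0,0,0.02],0,1],[[0,0,0],0,1],[[0,0,0],0,0.5],[[0,0,0],0,0.5],[[0,0,0],0,0.5],[[0,0,0],0,0.5]]' --newtons 5

```text
time: 4.6
tool_pos: [0.5901, 0.2487, 0.0333]
tool_rot: [3.141, -0.0, 1.295]
contact_force: [-0.4, -0.0, 3.4]
opening: 0.0604
grip_force: 5.0
```

Request:
carry_out --commands '[[[-0.005,0,-0.008],0,0.5],[[-0.0065,0,-0.0075],0,0.5],[[-0.0075,0,-0.006],0,0.5],[[-0.0085,0,-0.005],0,0.5],[[-0.009,0,-0.0035],0,0.5],[[-0.0095,0,-0.002],0,0.5],[[-0.0095,0,-0.0005],0,0.5],[[-0.0095,0,0.001],0,0.5],[[-0.0095,0,0.0025],0,0.5],[[-0.009,0,0.0035],0,0.5],[[0,0,0],0,0.5]]'

```text
time: 5.98
tool_pos: [0.5668, 0.1675, 0.0577]
tool_rot: [-3.141, 0.001, 1.294]
contact_force: [-0.0, -0.2, -1.0]
opening: 0.0598
grip_force: 5.0
```

```bash
python3 - <<'E'
from h import *
a=robot.read_camera('scene');b=robot.read_camera('side')
p=robot.observe()['tool_pos'];o=[]
for q in(a,b):
    u=proj(q,p).astype(int);o.append(cv2.resize(q['pixels'][u[1]-45:u[1]+45,u[0]-60:u[0]+60,::-1],(400,300)))
cv2.imwrite('pics/up1.png',np.hstack(o))
E
```

```text
(no output)
```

View pics/up1.png

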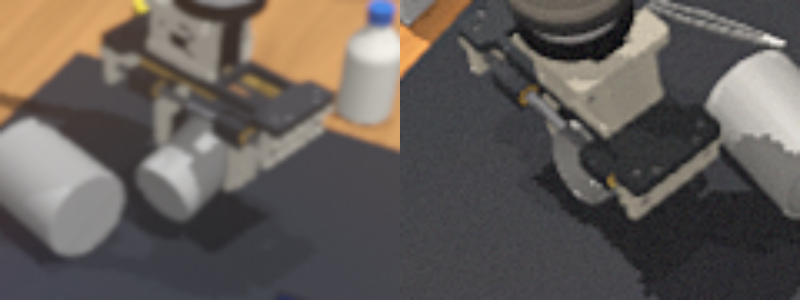

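Request:
carry_out --commands '[[[0,0,0],0,0.5],[[0,0,-0.06],0,0.5],[[0,0,-0.03],0,0.5],[[0,0,0],0,0.5],[[0,0,0],0,0.5]]' --newtons 3

```text
time: 6.7
tool_pos: [0.5665, 0.1683, 0.147]
tool_rot: [-3.14, 0.001, 1.295]
contact_force: [0.9, -0.6, -0.4]
opening: 0.0602
grip_force: 3.0
```

```bash
cat > cupm.py <<'E'
from h import *
a=robot.read_camera('scene');b=robot.read_camera('side')
s=robot.observe();p=np.array(s['tool_pos']);print(p.round(3))
for n,q in(('a',a),('b',b)):
  print(n,'tcp',proj(q,p).round())
  for t in('cup','cup_rim'):
    print(t,[(np.round(x['at']),round(x['p'],2)) for x in robot.tip_of(q,t)[:4]])
# expected pixels for tilt hypotheses
y=s['tool_rot'][2];d=np.array([np.cos(y),np.sin(y),0])
for f in(0,30,60,90):
  f=np.radians(f);ax=d*np.cos(f)+np.array([0,0,np.sin(f)]);print(f.round(2),[(proj(q,p-ax*.054).round(),proj(q,p+ax*.02).round()) for q in(a,b)])
E
python3 cupm.py
```

```text
[0.566 0.168 0.146]
a tcp [333. 165.]
cup [(array([295., 213.]), 0.72), (array([331., 184.]), 0.66)]
cup_rim [(array([276., 193.]), 0.73), (array([336., 161.]), 0.59)]
b tcp [204. 224.]
cup [(array([251., 227.]), 0.87), (array([208., 234.]), 0.73)]
cup_rim [(array([201., 221.]), 0.62), (array([275., 253.]), 0.58)]
0.0 [(array([319., 173.]), array([338., 162.])), (array([223., 211.]), array([197., 229.]))]
0.52 [(array([321., 180.]), array([338., 160.])), (array([222., 220.]), array([198., 225.]))]
1.05 [(array([325., 183.]), array([336., 158.])), (array([216., 230.]), array([200., 221.]))]
1.57 [(array([332., 182.]), array([334., 159.])), (array([207., 238.]), array([203., 218.]))]
```

Request:
carry_out --commands '[[[0,0,0.03],0,0.5],[[0,0,0.03],0,0.5],[[0,0,0.015],0,0.5],[[0,0,0.008],0,0.5],[[0,0,0.004],0,0.5],[[0,0,0.003],0,0.5],[[0,0,0.002],0,0.5],[[0,0,0.002],0,0.5],[[0,0,0],0,0.5]]'

```text
time: 8.12
tool_pos: [0.5675, 0.1682, 0.0543]
tool_rot: [3.141, -0.0, 1.295]
contact_force: [-1.3, -0.0, 2.7]
opening: 0.06
grip_force: 3.0
```

```bash
python3 cupm.py
```

```text
[0.567 0.168 0.054]
a tcp [331. 193.]
cup [(array([296., 212.]), 0.98), (array([328., 208.]), 0.67), (array([355., 258.]), 0.58)]
cup_rim [(array([274., 195.]), 0.87), (array([329., 187.]), 0.6)]
b tcp [208. 248.]
cup [(array([248., 230.]), 0.8), (array([212., 258.]), 0.46)]
cup_rim [(array([277., 257.]), 0.61), (array([206., 239.]), 0.48)]
0.0 [(array([318., 201.]), array([336., 190.])), (array([226., 235.]), array([202., 253.]))]
0.52 [(array([319., 207.]), array([335., 187.])), (array([224., 243.]), array([202., 250.]))]
1.05 [(array([324., 210.]), array([334., 186.])), (array([219., 252.]), array([204., 246.]))]
1.57 [(array([330., 207.]), array([331., 187.])), (array([211., 260.]), array([207., 243.]))]
```

Request:
carry_out --commands '[[[0,0,0.002],0,0.5],[[0,0,0.002],0,0.5],[[0,0,0],0,0.5],[[0,0,0],0,0.8],[[0,0,0],0,1],[[0,0,0],0,1],[[0,0,-0.02],0,1],[[0,0,-0.05],0,1],[[0,0,-0.05],0,1],[[0,0,0],0,1]]'

```text
time: 9.68
tool_pos: [0.5695, 0.1688, 0.1747]
tool_rot: [3.133, -0.004, 1.295]
contact_force: [0.1, 0.9, -0.4]
opening: 0.0919
grip_force: 0.0
```

```bash
python3 - <<'E'
from plan import *
np.set_printoptions(precision=3,suppress=True)
a=robot.read_camera('scene');b=robot.read_camera('side')
R=[(x['at'],x['p']) for x in robot.tip_of(a,'cup_rim')],[(x['at'],x['p']) for x in robot.tip_of(b,'cup_rim')]
print(R)
o=[]
for q in(a,b):
    u=proj(q,[.566,.168,.04]).astype(int);o.append(cv2.resize(q['pixels'][u[1]-45:u[1]+45,u[0]-60:u[0]+60,::-1],(400,300)))
cv2.imwrite('pics/up2.png',np.hstack(o))
p,y,s=now();print(p,y,s['qpos'])
E
```

```text
([([327.6, 187.8], 0.73), ([279.6, 195.3], 0.58), ([246.2, 282.9], 0.58), ([330.5, 207.1], 0.2)], [([207.4, 241.3], 0.86), ([279.5, 250.2], 0.55)])
[0.566 0.168 0.169] 1.2947412660435016 [ 0.159  0.528  1.442 -0.     1.174  0.435]
```

View pics/up2.png

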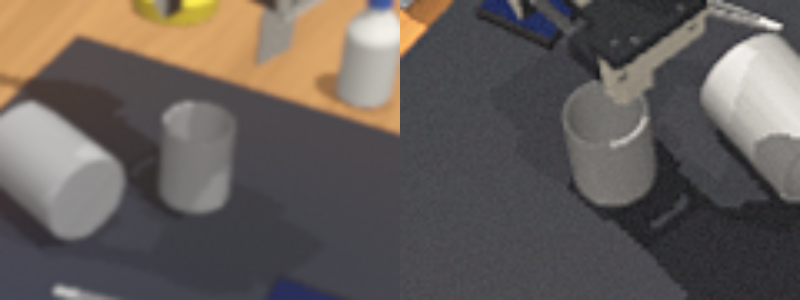

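```bash
python3 - <<'E'
from plan import *
np.set_printoptions(precision=3,suppress=True)
a=robot.read_camera('scene');b=robot.read_camera('side')
print('cup rim',tri(a,(328.6,187.8),b,(207.2,240.5)),proj(a,[.567,.168,.077]),proj(b,[.567,.168,.077]))
c,s=np.cos(.507),np.sin(.507)
for q,U in((a,[(230.5,266.3),(245.5,272),(225.5,279.5)]),(b,[(285.8,166.3),(298.8,177),(313.8,170.3),(312.5,180)])):
    for u in U:
        d=onz(q,u,.017)[:2]-[.517,-.169];print((np.array([c*d[0]+s*d[1],-s*d[0]+c*d[1]])*1000).round())
p,y,st=now();plan(p,y,[.5195,-.235,.11],.507,10)
E
```

```text
cup rim [0.566 0.162 0.076] [331.356 186.197] [207.482 242.07 ]
[-50.  18.]
[-11.   1.]
[-56. -23.]
[ 22. -39.]
[-14.   3.]
[-56. -24.]
[-51.  14.]
[[-0.0401, 0.0065, 0.0059], np.float64(0.0788)] [[-0.0394, 0.0096, 0.0059], np.float64(0.0788)] [[-0.0386, 0.0127, 0.0059], np.float64(0.0788)] [[-0.0374, 0.0157, 0.0059], np.float64(0.0788)] [[-0.0361, 0.0186, 0.0059], np.float64(0.0788)] [[-0.0345, 0.0213, 0.0059], np.float64(0.0788)] [[-0.0327, 0.024, 0.0059], np.float64(0.0788)] [[-0.0307, 0.0265, 0.0059], np.float64(0.0788)] [[-0.0286, 0.0288, 0.0059], np.float64(0.0788)] [[-0.0262, 0.031, 0.0059], np.float64(0.0788)]
```

Request:
carry_out --commands '[[[-0.04,0.0065,0.006],0.079,1],[[-0.0395,0.0095,0.006],0.079,1],[[-0.0385,0.0125,0.006],0.079,1],[[-0.0375,0.0155,0.006],0.079,1],[[-0.036,0.0185,0.006],0.079,1],[[-0.0345,0.0215,0.006],0.079,1],[[-0.0325,0.024,0.006],0.079,1],[[-0.0305,0.0265,0.006],0.079,1],[[-0.0285,0.029,0.006],0.079,1],[[-0.0265,0.031,0.006],0.079,1],[[0,0,0],0,1],[[0,0,0],0,1]]'

```text
time: 11.48
tool_pos: [0.5194, -0.234, 0.1095]
tool_rot: [-3.14, 0.001, 0.505]
contact_force: [-0.1, 0.6, 0.5]
opening: 0.0918
grip_force: 0.0
```

```bash
python3 - <<'E'
from h import *
w=wrist();im=w['pixels'][:,:,::-1].copy()
c,s=np.cos(.507),np.sin(.507)
for x,y,z in[(-.081,-.064,.053),(.081,-.064,.053),(-.081,.064,.053),(-.03,-.059,.045),(.059,.042,.033)]:
    u=proj(w,[.517+c*x-s*y,-.169+s*x+c*y,z]);print(u.round());cv2.circle(im,tuple(int(v) for v in u),3,(0,0,255),-1)
cv2.imwrite('pics/w2.png',im)
q=robot.observe();print(q['tool_pos'],q['tool_rot'])
E
```

```text
[289. 293.]
[291.  68.]
[127. 294.]
[283. 230.]
[140. 107.]
[ 0.51970775 -0.23358294  0.10976819] [-3.14039237e+00  3.86538791e-04  5.05801811e-01]
```

View pics/w2.png

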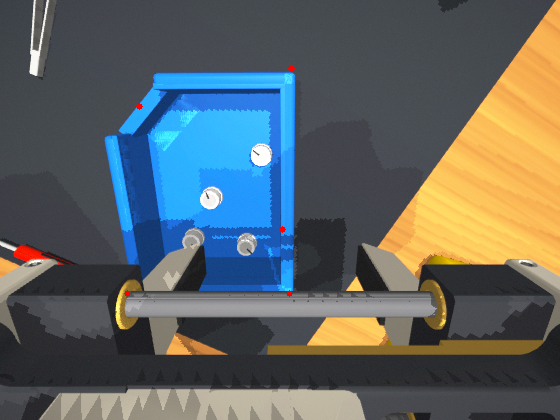

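The tote sits at columns 105–293, rows 72–290, and all four knobs are in view. Its rim is within about 5 mm of my estimate. The grasp stretch is clear.

Request:
carry_out --commands '[[[0,0.002,0.03],0,1],[[0,0,0.025],0,1],[[0,0,0.012],0,1],[[0,0,0],0,1],[[0,0,0],0,0],[[0,0,0],0,0],[[0,0,0],0,0],[[0,0,0],0,0],[[0,0,0],0,0],[[0,0,0],0,0],[[0,0,0],0,0],[[0,0,0],0,0]]' --newtons 20

```text
time: 13.02
tool_pos: [0.5208, -0.2363, 0.0432]
tool_rot: [3.142, 0.0, 0.505]
contact_force: [1.0, 1.3, -0.4]
opening: 0.0166
grip_force: 0.0
```

Request:
carry_out --commands '[[[0,0,0],0,0],[[0,0,0],0,0],[[0,0,-0.01],0,0],[[0,0,-0.02],0,0],[[0,0,-0.02],0,0],[[0,0,-0.02],0,0],[[0,0,-0.02],0,0],[[0,0,-0.01],0,0],[[0,0,0],0,0]]'

```text
time: 14.15
tool_pos: [0.521, -0.2364, 0.1439]
tool_rot: [3.14, -0.001, 0.505]
contact_force: [-0.3, -0.3, -1.9]
opening: 0.0097
grip_force: 20.0
```

```bash
cat > totem.py <<'E'
# tilt of the held tote: networks' points in both views fitted with a pose pinned at the grip
from h import *
from scipy.optimize import least_squares
import sys
np.set_printoptions(precision=3,suppress=True)
K={'tote_spout':(59,42,30),'tote_rim_long':(0,-59,42),'tote_rim_short':(-76,0,42),'tote_corner':(56.2,39.2,4),'tote':(0,0,0)}
G=np.array([-26,-59,42])/1000
def run(pic=None):
    s=robot.observe();p=np.array(s['tool_pos']);y=s['tool_rot'][2]
    a=robot.read_camera('scene');b=robot.read_camera('side');obs=[]
    for q in(a,b):
        for k,v in K.items():
            for x in robot.tip_of(q,k)[:4]:
                if np.linalg.norm(np.array(x['at'])-proj(q,p))<75: obs.append((q,np.array(v)/1000,x['at'],x['p']))
    P=lambda r,v:p+[0,0,.002]+Ro.from_euler('zxy',[y,r[0],r[1]][:3]).apply(v-G) if 0 else p+np.array([0,0,.002])+(Ro.from_euler('z',y)*Ro.from_euler('yx',[r[1],r[0]])).apply(v-G)
    f=lambda r:np.concatenate([(proj(q,P(r,v))-u)*w for q,v,u,w in obs])
    best=min((least_squares(f,[r0,r1],loss='soft_l1',f_scale=2) for r0 in(0,-.6) for r1 in(0,.6)),key=lambda r:r.cost)
    r=best.x;print('n',len(obs),'droop+y',-r[0],'pivot+x',r[1],'cost',best.cost,'spout',P(r,np.array(K['tote_spout'])/1000),'lowest',min(P(r,np.array(v))[2] for v in((.075,.026,0),(.075,-.058,0),(.043,.058,0),(-.075,.058,0))))
    if pic:
        o=[]
        for q in(a,b):
            u=proj(q,P(r,np.array([0,0,.02]))).astype(int);u=np.clip(u,[60,45],[500,375]);o.append(cv2.resize(q['pixels'][u[1]-45:u[1]+45,u[0]-60:u[0]+60,::-1],(400,300),interpolation=cv2.INTER_CUBIC))
        cv2.imwrite(f'pics/{pic}.png',np.hstack(o))
run(*sys.argv[1:])
E
python3 totem.py t1
```

```text
n 12 droop+y 0.0024626835105256303 pivot+x -0.036824624995568114 cost 123.28725132927575 spout [ 0.547 -0.107  0.137] lowest 0.10179233095308303
```

View pics/t1.png

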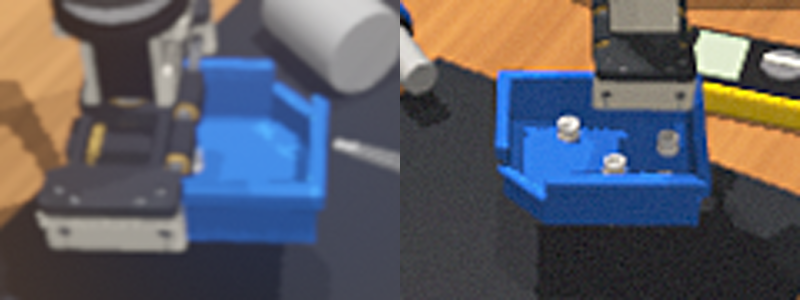

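Request:
carry_out --commands '[[[0,-0.01,-0.005],0,0],[[0,-0.025,-0.005],0,0],[[0,-0.04,-0.006],0,0],[[0,-0.055,-0.006],0,0],[[0,-0.0625,-0.005],0,0],[[0,-0.0625,-0.003],0,0],[[0,0,0],0,0],[[0,0,0],0,0],[[0,0,0],0,0]]'

```text
time: 15.88
tool_pos: [0.3983, -0.0141, 0.1734]
tool_rot: [3.141, -0.001, 0.504]
contact_force: [0.1, -0.2, -1.8]
opening: 0.0098
grip_force: 20.0
```

```bash
cat > knobs.py <<'E'
from h import *
s=robot.observe();p=np.array(s['tool_pos']);y=s['tool_rot'][2];c,sn=np.cos(y),np.sin(y)
for n in('scene','side'):
    q=robot.read_camera(n);print(n)
    for x in robot.tip_of(q,'knob1')[:7]:
        d=onz(q,x['at'],p[2]+.002-.042+.004)-p;print(np.round(x['at']),round(x['p'],2),(np.array([c*d[0]+sn*d[1]-.026,-sn*d[0]+c*d[1]-.059])*1000).round())
E
python3 knobs.py;python3 totem.py
```

```text
scene
side
[289. 222.] 0.58 [22.  4.]
[325. 231.] 0.53 [-56.  28.]
[271. 226.] 0.48 [63. 18.]
n 10 droop+y 0.01758829953896144 pivot+x -0.05351206929526279 cost 35.57433072680694 spout [0.424 0.116 0.166] lowest 0.12837995263426916
```

Request:
carry_out --commands '[[[0,0,0],0,0],[[0,0,0],0,0],[[0,0,0],0,0]]' --newtons 11

```text
time: 17.05
tool_pos: [0.3976, -0.0133, 0.1732]
tool_rot: [3.141, -0.0, 0.505]
contact_force: [-0.0, 0.1, -2.0]
opening: 0.0096
grip_force: 11.0
```

```bash
python3 totem.py
```

```text
n 8 droop+y 0.10717368657413279 pivot+x -0.1444282033007043 cost 15.65435294107608 spout [0.424 0.116 0.165] lowest 0.11434161197897474
```

Request:
carry_out --commands '[[[0,0,0],0,0],[[0,0,0],0,0],[[0,0,0],0,0]]' --newtons 7

```text
time: 18.02
tool_pos: [0.3976, -0.0133, 0.1732]
tool_rot: [3.142, 0.0, 0.505]
contact_force: [0.7, -0.5, -1.9]
opening: 0.0108
grip_force: 7.0
```

```bash
python3 totem.py
```

```text
n 12 droop+y 0.12425085439369991 pivot+x -0.13278465763436284 cost 83.78814147124828 spout [0.424 0.116 0.162] lowest 0.11292214080220825
```

Level hold works, but at this offset droop would start before pivoting. I'll go back with a fast start, which pushes the knobs further to +y, then set the tote down and regrip nearer the -x end for a larger pivoting lever.

Request:
carry_out --commands '[[[0,0,0],0,0],[[0,0,0],0,0],[[0,0.0625,0],0,0],[[0,0.0625,0],0,0],[[0,0.055,0.006],0,0],[[0,0.04,0.01],0,0],[[0,0.025,0.015],0,0],[[0,0.01,0.02],0,0],[[0,0,0.025],0,0],[[0,0,0.025],0,0],[[0,0,0.015],0,0],[[0,0,0.008],0,0],[[0,0,0.005],0,0],[[0,0,0.002],0,0],[[0,0,0],0,0]]' --newtons 20

```text
time: 20.5
tool_pos: [0.5212, -0.2366, 0.0436]
tool_rot: [3.14, -0.001, 0.505]
contact_force: [-2.4, 1.8, 4.4]
opening: 0.0099
grip_force: 20.0
```

```bash
python3 knobs.py
```

```text
scene
[262. 259.] 0.53 [26. 54.]
side
```

Request:
carry_out --commands '[[[0,0,0],0,0.35],[[0,0,0],0,0.35],[[0,0,0],0,0.35],[[-0.015,0,0],0,0.35],[[-0.015,0,0],0,0.35],[[0,0,0],0,0.35],[[0,0,0],0,0],[[0,0,0],0,0],[[0,0,0],0,0],[[0,0,0],0,0],[[0,0,0],0,0],[[0,0,0],0,0]]' --newtons 20

```text
time: 22.2
tool_pos: [0.4948, -0.251, 0.0422]
tool_rot: [3.141, -0.0, 0.505]
contact_force: [0.9, -0.3, -0.5]
opening: 0.0102
grip_force: 20.0
```

Request:
carry_out --commands '[[[0,0,-0.01],0,0],[[0,0,-0.02],0,0],[[0,0,-0.03],0,0],[[0,0,-0.03],0,0],[[0,0,-0.03],0,0],[[0,0,-0.02],0,0],[[0,0,-0.01],0,0],[[0,0,0],0,0]]' --newtons 14

```text
time: 23.2
tool_pos: [0.4947, -0.2511, 0.1926]
tool_rot: [3.141, -0.0, 0.505]
contact_force: [1.0, -1.2, -3.1]
opening: 0.0102
grip_force: 14.0
```

```bash
sed -i 's/^G=.*/G=np.array([-56,-59,42])\/1000/' totem.py; sed -i 's/-\.026,/-.056,/' knobs.py; python3 totem.py; python3 knobs.py
```

```text
n 13 droop+y 0.14000304982784412 pivot+x -0.07997577202673208 cost 144.04163098316224 spout [ 0.548 -0.108  0.178] lowest 0.13531159155550837
scene
[355. 258.] 0.52 [228. -76.]
[238. 216.] 0.47 [-20.  47.]
[257. 217.] 0.4 [24. 44.]
side
[328. 127.] 0.19 [-81. -44.]
```

Still level, with the knobs along +y. I'll lower the grip in small steps.

Request:
carry_out --commands '[[[0,0,0],0,0],[[0,0,0],0,0],[[0,0,0],0,0]]' --newtons 10

```text
time: 24.38
tool_pos: [0.4947, -0.251, 0.1922]
tool_rot: [3.142, 0.0, 0.505]
contact_force: [1.2, -0.4, -1.8]
opening: 0.0098
grip_force: 10.0
```

```bash
python3 totem.py
```

```text
n 10 droop+y 0.050812352107318055 pivot+x -0.03913559406073149 cost 20.597521239815034 spout [ 0.547 -0.107  0.182] lowest 0.1456173658816473
```

Request:
carry_out --commands '[[[0,0,0],0,0],[[0,0,-0.05],0,0],[[0,0,0],0,0]]' --newtons 8.5

```text
time: 25.35
tool_pos: [0.4962, -0.2521, 0.2459]
tool_rot: [3.134, -0.003, 0.505]
contact_force: [-0.7, -0.1, -2.3]
opening: 0.0143
grip_force: 8.5
```

```bash
python3 totem.py
```

```text
n 11 droop+y 0.1765505159913965 pivot+x 0.7240333664950761 cost 116.64257505031617 spout [ 0.524 -0.14   0.146] lowest 0.11661593268763643
```

Request:
carry_out --commands '[[[0,0,0],0,0],[[0,0,0],0,0],[[0,0,0],0,0]]' --newtons 25

```text
time: 26.32
tool_pos: [0.4947, -0.2511, 0.2423]
tool_rot: [3.141, -0.0, 0.505]
contact_force: [0.5, 0.2, -2.0]
opening: 0.0127
grip_force: 24.9
```

```bash
python3 totem.py t2
```

```text
n 11 droop+y 0.09901083673047956 pivot+x 0.6717437908278048 cost 67.2396518305674 spout [ 0.522 -0.13   0.154] lowest 0.12201091692393887
```

View pics/t2.png

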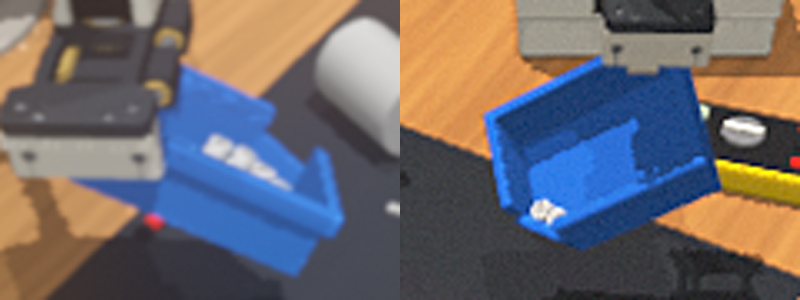

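```bash
cat > kp.py <<'E'
import totem
E
python3 - <<'E'
import re
t=open('totem.py').read()
t=t.replace("    if pic:","""    Rm=(Ro.from_euler('z',y)*Ro.from_euler('yx',[r[1],r[0]])).as_matrix();nrm=Rm[:,2]
    for n,q in(('scene',a),('side',b)):
        for x in robot.tip_of(q,'knob1')[:6]+[dict(at=e,p=0) for e in EXTRA.get(n,[])]:
            o,d=ray(q,x['at']);h=.004 if x['p'] else .012;c=P(r,np.array([0,0,h]));X=o+d*(nrm@(c-o))/(nrm@d)
            v=Rm.T@(X-P(r,np.zeros(3)))*1000
            if abs(v[0])<80 and abs(v[1])<64: print(n,'knob',round(x['p'],2),np.round(x['at']),v.round(),'dist',np.linalg.norm(v-[56.2,39.2,4]).round())
        # white blobs near the tote
        m=cv2.inRange(q['pixels'],(150,150,140),(255,255,255))
    if pic:""")
t=t.replace("def run","EXTRA={}\ndef run").replace("run(*sys","__name__=='__main__' and run(*sys")
open('totem.py','w').write(t)
E
python3 totem.py
python3 - <<'E'
# local whiteness peaks in the tote crop of the saved picture
import cv2,numpy as np
im=cv2.imread('pics/t2.png')
for o in(0,400):
    hsv=cv2.cvtColor(im[:,o:o+400],cv2.COLOR_BGR2HSV);m=((hsv[...,1]<70)&(hsv[...,2]>150)).astype(np.uint8)
    n,_,st,c=cv2.connectedComponentsWithStats(m)
    print([(st[i].tolist(),c[i].round().tolist()) for i in range(1,n) if st[i][4]>60])
E
```

```text
n 11 droop+y 0.14089977205868257 pivot+x 0.6879313186413156 cost 182.62180912015043 spout [ 0.523 -0.134  0.149] lowest 0.11776097771165608
scene knob 0.59 [234. 224.] [15. 30.  4.] dist 42.0
scene knob 0.54 [245. 233.] [45. 24.  4.] dist 19.0
scene knob 0.37 [241. 226.] [32. 39.  4.] dist 25.0
side knob 0.57 [290. 146.] [70. 14.  4.] dist 29.0
[([53, 0, 16, 23, 282], [60.0, 12.0]), ([132, 0, 26, 25, 498], [144.0, 11.0]), ([0, 15, 37, 40, 869], [14.0, 31.0]), ([319, 18, 81, 131, 6165], [368.0, 69.0]), ([182, 63, 78, 35, 274], [221.0, 81.0]), ([0, 132, 164, 79, 5666], [86.0, 159.0]), ([203, 135, 84, 52, 1437], [240.0, 158.0]), ([387, 203, 13, 11, 107], [394.0, 208.0])]
[([117, 0, 75, 17, 1213], [154.0, 8.0]), ([315, 0, 67, 18, 1102], [348.0, 8.0]), ([118, 20, 255, 34, 4890], [240.0, 37.0]), ([200, 44, 13, 19, 79], [208.0, 57.0]), ([220, 47, 11, 16, 74], [225.0, 56.0]), ([257, 56, 35, 8, 138], [276.0, 61.0]), ([300, 104, 9, 15, 98], [304.0, 111.0]), ([322, 118, 43, 26, 765], [343.0, 130.0]), ([130, 200, 35, 24, 488], [145.0, 211.0])]
```

All four knobs lie within about 45 mm of the spout corner, with total tilt about 0.69 rad. I'll carry it gently to the cup.

Request:
carry_out --commands '[[[0.0045,-0.006,0],0,0],[[0.0105,-0.014,0],0,0],[[0.015,-0.02,0],0,0],[[0.015,-0.02,0],0,0],[[0.015,-0.02,0],0,0],[[0.015,-0.02,0],0,0],[[0.015,-0.02,0],0,0],[[0.015,-0.02,0],0,0],[[0.015,-0.02,0],0,0],[[0.015,-0.02,0],0,0],[[0.015,-0.02,0],0,0],[[0.015,-0.02,0],0,0],[[0.0105,-0.013,0],0,0],[[0.0065,-0.006,0],0,0],[[0,0,0],0,0],[[0,0,0],0,0]]' --newtons 25

```text
time: 29.62
tool_pos: [0.5383, 0.0456, 0.2421]
tool_rot: [3.141, 0.0, 0.504]
contact_force: [0.3, 0.2, -1.5]
opening: 0.0127
grip_force: 24.9
```

```bash
python3 totem.py t3; python3 - <<'E'
from h import *
for n in('scene','side'):
    q=robot.read_camera(n);print(n,[(x['at'],x['p']) for k in('tote_spout','cup_rim') for x in robot.tip_of(q,k)],proj(q,[.566,.165,.077]),proj(q,[.566,.165,.15]))
E
```

```text
n 11 droop+y 0.14540892857907728 pivot+x 0.6178997893560665 cost 61.53217100686157 spout [0.571 0.165 0.154] lowest 0.12284270378643775
side knob 0.58 [210. 220.] [61. 29.  4.] dist 12.0
side knob 0.4 [221. 221.] [29. 41.  4.] dist 27.0
scene [([332.5, 163.4], 0.75), ([126.4, 284.0], 0.75), ([275.5, 195.8], 0.72), ([329.6, 189.6], 0.67), ([330.6, 164.8], 0.37), ([331.1, 206.6], 0.2)] [330.57256406 186.63982228] [332.56499409 164.61593791]
side [([393.2, 160.2], 0.77), ([206.0, 222.7], 0.76), ([209.5, 237.2], 0.64), ([129.5, 314.1], 0.28)] [208.5814725  241.32784035] [205.13448264 221.85374339]
```

View pics/t3.png

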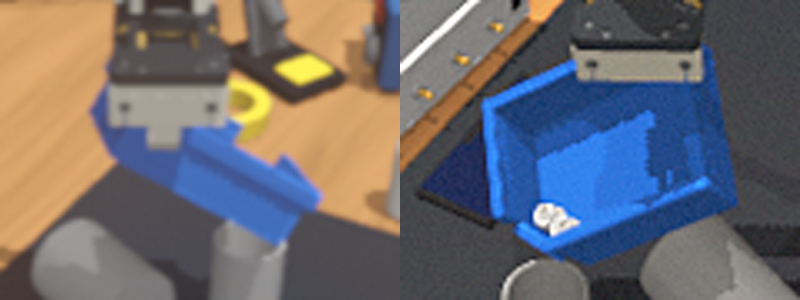

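The lip is measured over the cup axis: scene (332.5,163.4) against a predicted (332.6,164.6), and the side view agrees. The knobs are in the spout corner. I'll lower a little and let it settle.

Request:
carry_out --commands '[[[0,0,0.004],0,0],[[0,0,0.007],0,0],[[0,0,0.005],0,0],[[0,0,0.002],0,0],[[0,0,0],0,0],[[0,0,0],0,0],[[0,0,0],0,0],[[0,0,0],0,0],[[0,0,0],0,0],[[0,0,0],0,0]]'

```text
time: 31.88
tool_pos: [0.5384, 0.0462, 0.2242]
tool_rot: [3.141, -0.0, 0.505]
contact_force: [1.3, 0.2, -2.3]
opening: 0.013
grip_force: 24.9
```

```bash
python3 totem.py; python3 -c "
from cell import robot
print(robot.hand_in())"
```

```text
n 13 droop+y 0.13016217115452156 pivot+x 0.6805872593992515 cost 91.61064930653512 spout [0.567 0.164 0.132] lowest 0.10107527135647332
side knob 0.58 [217. 228.] [51. 38.  4.] dist 6.0
side knob 0.55 [211. 220.] [73.  9.  4.] dist 34.0
side knob 0.39 [218. 224.] [49. 27.  4.] dist 14.0
the job is handed in; nothing more can be done
None
```

I handed the job in at about 32 s, with no verdict shown: the small cup stands upright on the mat, let go, and the blue tote is held tilted about 0.69 rad with its lip about 55 mm above the cup's mouth. After the pivot I located all four knobs near the spout corner, but only three were detected in the last check.

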